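# Set a metering valve: seat it, back off a quarter turn, lock it

### The job

Set the metering valve: turn its steel bar handle clockwise until the needle bottoms on its seat, only just firmly so that the soft seat is not crushed, then back it off a quarter turn. Then swing the black-handled locking lever clockwise all the way to its stop, let go, and leave the vial on the base plate, the sample cup and the nearby tube rack where they are.

Things in the scene. Friction and masses are not known exactly. Their poses are not given: they have to be found in the camera images.
- valve: the metering valve station, screwed down: white base plate 130 x 290 x 10 mm, aluminium valve block and steel bonnet in its middle, round vacuum gauge (68 mm across, 36 mm high) lying face up at its -y end, locking lever at its +y end. Origin: underside of the plate, on the vertical spindle axis; z up, y along the plate from gauge to lever
- handle_grip (a point): centre of the valve's steel bar handle, on the spindle axis, 108 mm above the bench. The bar is 46 mm long (x axis), 12 wide (y), 26 tall (z), on a 14 mm stem; free below it down to the bonnet at 68 mm. It turns about z, clockwise from above closes, does not rise, stays where left. Starts 0.9 to 2.6 rad short of the seat, at any angle. Turning takes about 0.04 N m
- needle (a joint): lift of the needle off its seat (hidden in the block), m: 0 bottomed, 1 mm a turn of the handle (0.25 mm a quarter turn). The handle comes to a definite stop at 0, at no fixed angle; the reading is far too coarse to find it by
- seat (a joint): squash of the valve's soft seat (hidden), m: once bottomed, the seat lets the handle turn on by 1 rad per 1.5 N m, squashing 0.159 mm per rad, and springs back when let go. Bottomed just firmly: 0.05 rad or more squashed for 0.2 s (0.08 N m); crushed: over 0.3 rad (0.45 N m). Reading far too coarse to judge by
- lock_grip (a point): middle of the grip of the locking lever's upright black round handle: a post 12 mm across, its top 102 mm and this point 85 mm above the bench; the lever's 12 mm wide arm runs under it at 40 to 48 mm. It moves in a level circle of 55 mm radius about lock_pivot
- lock_pivot (a point): a point on the locking lever's vertical pivot axis, 65 mm from the spindle axis along the valve's +y, 85 mm above the bench
- lock (a joint): angle of the locking lever, rad: 0 fully open (arm 150 degrees counter-clockwise from the valve's x axis), growing clockwise from above to its hard stop at 1.5, locked. Needs about 2 N at its handle; stays where it is left
- vial: small glass vial with a white cap, 22 mm across, 36 mm tall, standing on the valve's base plate; leave it. Origin: centre of its underside
- sample_cup: clear sample cup with a red lid, 78 mm across, 55 mm tall, standing on the bench beyond the valve; leave it. Origin: centre of its underside
- rack_near: black tube rack 80 x 114 x 45 mm (tubes in it reach 57 mm) on the bench beside the gauge; leave it. Origin: centre of its underside

How it is judged:
By the outcome, as a careful person would: the job done as asked, in the order asked, and still so for the second after the job is handed in, with the robot touching nothing.
It also fails if it takes over 72 s, if anything falls off the work surface, if the arm or the gripper's body presses on something with over 40 N, if the wrist force passes 120 N, or if a joint passes its speed limit or range.

### The arm

A 6-joint arm with a two-finger parallel gripper is mounted at the origin on the work surface. World frame = base frame: x ahead of the robot, y to its left, z up, the work surface at z = 0. Lengths are in mm, angles in rad, forces in N, time in s.
With the tool pointing down it reaches from about 325 to 925 mm from the base axis. Payload 3.1 kg.
Tool frame: the origin (TCP) lies midway between the tips of the shut fingers; the grasp point (between the pads) lies 19 mm behind it (tcp_to_grasp is the distance from the TCP to the grasp point, in mm); z points along the fingers, y is the line along which they close (so a half turn about z gives the same grasp; the last joint's range is limited). The gripper opens to 85 mm and grips with 20 to 120 N. Pads are 22 mm wide; open, the fingers measure 114 mm over their backs; the gripper's body (76 mm by 85 mm) begins 54 mm behind the grasp point. The pads swing forward as they close: fully open they stand 13 mm farther back than shut.
Start: joints at [1.149, 0.217, 1.613, -0, 1.311, -0.112], TCP at [190.524, 595.265, 231.3] pointing down, gripper open.
Joint ranges: [-2.75, 2.75], [-0.78, 2.1], [0.31, 2.55], [-1.13, 4.27], [0.13, 2.63], [-2.58, 2.58]. Speed limits (rad/s): [2.79, 2.79, 3.14, 3.14, 3.14, 3.14].

### API

Orientations are given as a unit quaternion [w, x, y, z].
In Python, from station import get_state, snapshot, get_calibration, job_done, boxes_of, regions_of, tcp_to_grasp gives the robot as it stands.
- The arm moves only by the tool move_arm, never from a script. Its argument "increments" is a list that holds one entry, the list of rows, each a list of 5 numbers: the opening, from 0 (shut) to 1 (fully open), then the shift along the world's x, y, z in units of 40 mm (1.0 is 40 mm), then the turn about the world's z in rad. In form: [[[grip, tx, ty, tz, yaw], ...]]. A call has 1 to 5 rows; each row shifts and turns the commanded pose from where the row before left it; what a row does not reach is not made up. A row lasts 1/10 s, in which the tool goes at most 50 mm and 8.59 degrees, less where a joint would pass 70% of its speed; a pose out of reach is approached as far as the arm can. A call is refused whole if a number of a shift passes 1 or a number of a turn 0.15, either way. A call with a gripper value outside its range is refused whole. The fingers move at their own pace and stop on an object; the grip force is fixed at half the most. Time passes only in rows, so rows that do not move let the fingers close. It gives the time, the measured TCP pose, the force, the opening and the grip force at its end, in the units of the state.
- get_state(): the state, without advancing time (a new reading comes with each control period).
- snapshot(name): name is "side" or "top" or "wrist"; returns the picture (384x512x3 uint8, red, green, blue); there is no depth.
- get_calibration(name): a dict with "intrinsics" (3x3 intrinsics, pixels), "R" (3x3) and "t" (3): a world point X has camera coordinates R X + t; the wrist camera has in their place "T_tool_cam" (4x4, takes a point from camera to tool coordinates, whose origin is the TCP and whose axes are the flange's). Camera axes: x right, y down, z forward; pixel columns grow to the right and rows downward; lengths in mm; the calibration is good to about 2 mm. The wrist camera is an equidistant fisheye: a pixel r from the principal point sees the ray r / f radians off the axis. A picture is of the moment at which its call begins: read the wrist's pose just before it. get_calibration takes no time and is no camera call.
- job_done(): hands the job in; it is judged then, once.
Trained networks look in the newest picture that a camera, given by its name, has taken for a name from the list of things; names that differ only in an ending like _2 or _b are one class to them, and where a whole thing is asked for, a point or a joint stands for the part that bears it (a point fixed in the world has none). Each returns a list of dicts, best first, with "p" (0 to 1); they miss things now and then, are a little off and sometimes report something else, mostly with a low value. They report only what shows in the picture. A call takes as long as a camera call.
- boxes_of(camera, thing): "position" ([x, y, z] in mm, in world coordinates, good to about 4 mm: the middle of the surface that is visible of it).
- regions_of(camera, thing): "pixels" (384x512 bool, what is visible of it).
The state is a dict: "time": time; "q": joint angles; "qvel": joint speeds; "tau": joint torques, N m; "tool_pos": TCP position; "tcp_rot": TCP orientation; "ft_force": force on the tool from outside, world axes, zero at the start; "ft_torque": the same for the moment, N m; "width": finger opening in mm; "finger_force": force on a finger pad.
Only numpy, scipy, OpenCV 4.12 (cv2) and the standard library are available. Lean on these libraries where they do the work, as an engineer would, in place of code of your own. Each camera call takes 0.05 s, during which the arm holds its last target. There are 200 camera calls.

## Working session

There is one attempt and no reset: what is moved stays moved. The work goes in short steps, Python scripts to look and compute and a tool call to move; the robot and the scene stay as the last step left them, time stands still between calls to the robot, and variables do not carry over. Pictures are saved under pics/ and viewed, at most 10 in all, crops included, and the job is handed in when it is done.

Besides the shell and the picture viewer there is one more tool, called after "Request:" as a command line: name --argument value ..., lists and objects as JSON in quotes. move_arm: Moves the arm, as the interface text tells. Its arguments: {"type":"object","properties":{"increments":{"type":"array"}},"required":["increments"]}

```bash
ls; mkdir -p pics; python3 - <<'E'
from station import *
import cv2,numpy as np
s=get_state();print({k:np.round(v,3).tolist() for k,v in s.items()},tcp_to_grasp)
for c in("top","side"):
    im=snapshot(c);cv2.imwrite(f"pics/{c}0.png",im[:,:,::-1])
    for t in("valve","handle_grip","lock_grip","vial","sample_cup","rack_near"):
        print(c,t,[(np.round(b["position"],1).tolist(),round(b["p"],2)) for b in boxes_of(c,t)[:2]])
E
```

```text
pics
{'time': 0.0, 'q': [1.149, 0.218, 1.615, 0.0, 1.311, -0.112], 'qvel': [0.0, -0.0, 0.0, 0.001, -0.001, -0.001], 'tau': [0.001, -39.683, -30.387, -0.0, 0.009, 0.0], 'tool_pos': [190.164, 594.513, 229.961], 'tcp_rot': [-0.0, 0.154, 0.988, -0.001], 'ft_force': [-0.308, 0.823, 0.261], 'ft_torque': [0.052, 0.025, -0.048], 'finger_force': 0.0, 'width': 85.548} 18.700000000000003
top valve [([515.5, -0.9, 10.7], 0.95), ([518.1, 80.4, 47.9], 0.5)]
top handle_grip [([519.5, 81.0, 48.2], 0.74), ([520.7, 0.3, 117.0], 0.67)]
top lock_grip [([515.5, 81.2, 46.3], 0.78)]
top vial [([466.1, 0.7, 48.1], 0.45)]
top sample_cup [([662.3, 33.6, 58.0], 0.73)]
top rack_near [([484.0, -208.7, 42.7], 0.8)]
side valve [([516.0, 53.2, 6.4], 0.68)]
side handle_grip [([518.6, 6.0, 109.8], 0.63), ([469.2, 9.4, 31.3], 0.59)]
side lock_grip [([503.0, 103.0, 48.6], 0.56)]
side vial [([469.4, 7.2, 34.3], 0.73)]
side sample_cup [([657.0, 49.5, 51.8], 0.68)]
side rack_near [([482.8, -189.6, 49.2], 0.68)]
```

View pics/top0.png

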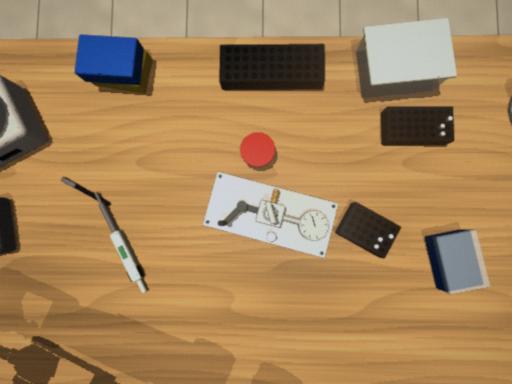

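View pics/side0.png

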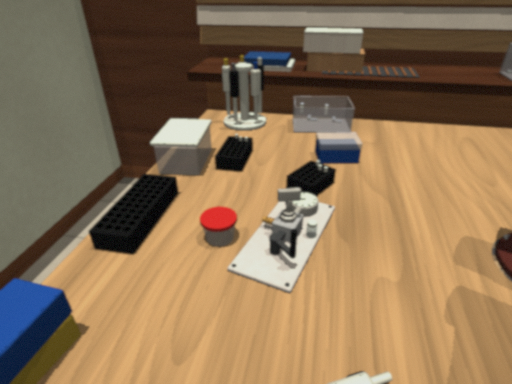

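The top view shows the plate with corners near (220,173), (337,204), (324,256) and (205,223). The gauge is at (313,225), the spindle near (271,212) and the lever post near (225,222). In the side view the bar handle stands on top at (289,194), and the vial and cup are clear of it.

```bash
cat > h.py <<'E'
from station import *
import numpy as np,cv2
from scipy.spatial.transform import Rotation as Ro
def unproj(c,uv,z):
    k=get_calibration(c);K,R,t=map(np.array,(k["intrinsics"],k["R"],k["t"]))
    d=R.T@np.linalg.inv(K)@np.array([*uv,1.]);o=-R.T@t
    return o+d*(z-o[2])/d[2]
def tool():
    s=get_state();return s,Ro.from_quat(np.array(s["tcp_rot"])[[1,2,3,0]])
def wun(uv,z,s,r):
    k=get_calibration("wrist");K=np.array(k["intrinsics"]);T=np.array(k["T_tool_cam"])
    p=np.array([(uv[0]-K[0,2])/K[0,0],(uv[1]-K[1,2])/K[1,1]]);th=np.hypot(*p)
    d=np.array([*(p/max(th,1e-9)*np.sin(th)),np.cos(th)])
    o=r.apply(T[:3,3])+s["tool_pos"];d=r.apply(T[:3,:3]@d)
    return o+d*(z-o[2])/d[2]
E
python3 - <<'E'
from h import *
im=cv2.imread("pics/top0.png")
for uv in((220,173),(337,204),(324,256),(205,223)):print(unproj("top",uv,10).round(1))
m=((im.min(2)>185)).astype(np.uint8);m[:160]=0;m[265:]=0;m[:,:195]=0;m[:,345:]=0
m=cv2.morphologyEx(m,cv2.MORPH_CLOSE,np.ones((25,25)))
c=max(cv2.findContours(m,0,1)[0],key=cv2.contourArea);b=cv2.boxPoints(cv2.minAreaRect(c))
P=np.array([unproj("top",u,10) for u in b]);print(b,P.round(1),P.mean(0))
print(get_calibration("wrist"))
s,r=tool();print(r.as_matrix().round(3))
E
```

```text
[611.9 117.4  10. ]
[ 541.4 -152.4   10. ]
[ 423.5 -121.9   10. ]
[495.6 150.   10. ]
[[202.8862  224.70366]
 [217.01236 171.60878]
 [337.6475  203.70436]
 [323.52133 256.79926]] [[ 491.7  154.8   10. ]
 [ 615.1  124.4   10. ]
 [ 542.1 -153.9   10. ]
 [ 421.7 -120.8   10. ]] [517.67087101   1.13454756  10.        ]
{'intrinsics': array([[297.31863964,   0.        , 254.13468772],
       [  0.        , 297.31863964, 186.50021659],
       [  0.        ,   0.        ,   1.        ]]), 'T_tool_cam': array([[-2.41799031e-06, -9.47422738e-01, -3.19984618e-01,
         8.20913188e+01],
       [ 9.99999999e-01,  1.14901036e-05, -4.15769227e-05,
         3.57432742e-01],
       [ 4.30675784e-05, -3.19984617e-01,  9.47422737e-01,
        -1.43086486e+02],
       [ 0.00000000e+00,  0.00000000e+00,  0.00000000e+00,
         1.00000000e+00]])}
[[-0.952  0.305  0.   ]
 [ 0.305  0.952  0.   ]
 [-0.     0.    -1.   ]]
```

Request:
move_arm --increments '[[[1,0.5,-1,0,0],[1,0.5,-1,0,0],[1,0.5,-1,0,0],[1,0.5,-1,0,0],[1,0.5,-1,0,0]]]'

```text
time: 1.2
tool_pos: [291.1, 393.8, 231.5]
tcp_rot: [0.0, 0.154, 0.988, 0.0]
ft_force: [1.0, -0.4, -0.4]
width: 85.5
finger_force: 0.0
```

Request:
move_arm --increments '[[[1,0.5,-1,0,0],[1,0.5,-1,0,0],[1,0.5,-1,0,0],[1,0.5,-1,0,0],[1,0.5,-1,0,0]]]'

```text
time: 1.7
tool_pos: [391.1, 193.7, 231.8]
tcp_rot: [0.001, 0.154, 0.988, 0.0]
ft_force: [1.2, 0.1, 0.0]
width: 85.3
finger_force: 0.0
```

Request:
move_arm --increments '[[[1,0.6,-1,0,0],[1,0.6,-1,0,0],[1,0.6,-1,0,0],[1,0.6,-1,0,0],[1,0.0,0,0,0]]]'

```text
time: 2.2
tool_pos: [489.2, 30.7, 232.0]
tcp_rot: [0.002, 0.157, 0.988, -0.001]
ft_force: [0.1, 0.5, 0.6]
width: 85.5
finger_force: 0.0
```

```bash
python3 - <<'E'
from h import *
s,r=tool();im=snapshot("wrist");cv2.imwrite("pics/w1.png",im[:,:,::-1])
print(s["q"],s["ft_torque"],r.as_matrix().round(3))
for t in("handle_grip","lock_grip","vial","sample_cup"):
    print(t,[(np.round(b["position"],1).tolist(),round(b["p"],2)) for b in boxes_of("wrist",t)[:2]])
E
```

```text
[-0.07940833 -0.07828841  1.92499864 -0.00216244  1.29203698 -1.33362251] [ 0.0603828   0.02994303 -0.00101745] [[-0.95   0.311  0.003]
 [ 0.311  0.95  -0.002]
 [-0.003 -0.001 -1.   ]]
handle_grip [([512.6, 3.0, 117.3], 0.69)]
lock_grip [([515.5, 86.4, 50.9], 0.77)]
vial [([465.0, 2.2, 45.9], 0.81)]
sample_cup [([642.9, 34.5, 58.0], 0.91)]
```

View pics/w1.png

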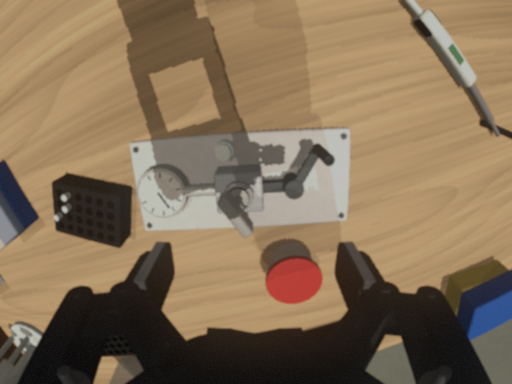

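The wrist view shows the plate from (131,142) to (350,222), the gauge at (163,190), the bar handle running roughly (226,195) to (247,232), the lever post at (322,153), the vial at (225,150) and the cup at (293,279). I need a closer crop of the handle.

```bash
python3 - <<'E'
import cv2
im=cv2.imread("pics/w1.png")[125:245,200:350]
cv2.imwrite("pics/w1c.png",cv2.resize(im,None,fx=5,fy=5,interpolation=cv2.INTER_CUBIC))
E
```

```text
(no output)
```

View pics/w1c.png

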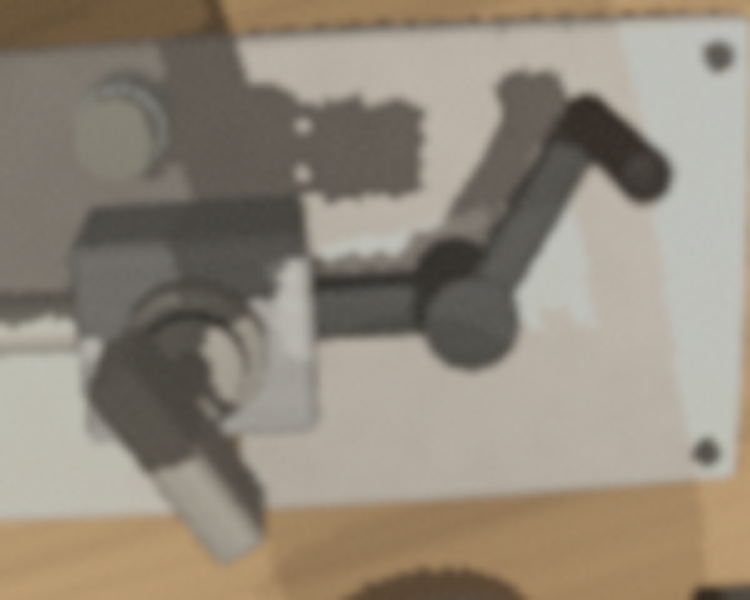

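The bar's top face in the crop has a long edge from (92,388) to (225,560). The post top is at (645,175) and the vial cap at (115,135).

```bash
python3 - <<'E'
from h import *
s,r=tool()
w=lambda c,z:wun((c[0]/5+200,c[1]/5+125),z,s,r)
A,B,C,D=[w(c,121) for c in((92,388),(225,560),(262,540),(130,340))]
print(A,B,C,D,np.degrees(np.arctan2(*(B-A)[1::-1])),np.degrees(np.arctan2(*(C-D)[1::-1])),np.linalg.norm(B-A),(A+B+C+D)/4)
S=[w(c,10) for c in((718,55),(706,452))]+[wun(u,10,s,r) for u in((149,226),(136,149))]
S=np.array(S);print(S.round(1),S.mean(0))
y=S[0]+S[1]-S[2]-S[3];print("valve y dir",np.degrees(np.arctan2(y[1],y[0])))
print("post",w((645,175),102),"pivot top48",w((472,320),48),"vialcap",w((115,135),46))
E
```

```text
[ 4.94046430e+02 -4.53519089e-01  1.21000000e+02] [535.38380891  11.67972523 121.        ] [533.37442545  19.81528239 121.        ] [487.30716261   9.41135163 121.        ] 16.357887359758042 12.726303078480402 43.081254600279884 [512.52795679  10.11321004 121.        ]
[[ 494.8  153.2   10. ]
 [ 601.5  126.2   10. ]
 [ 535.9 -136.5   10. ]
 [ 428.1 -107.8   10. ]] [515.05785814   8.79649419  10.        ]
valve y dir 75.8269196822405
post [491.47094432 110.37497632 102.        ] pivot top48 [529.7927625   72.09042233  48.        ] vialcap [463.33220436   6.95949547  46.        ]
```

Request:
move_arm --increments '[[[1,0.2,-0.2,-0.3,0.144],[1,0.2,-0.2,-0.3,0.144],[1,0.2,-0.2,-0.3,0.144],[1,0,0,-0.3,0.144],[1,0,0,0,0]]]'

```text
time: 2.95
tool_pos: [508.5, 12.8, 181.3]
tcp_rot: [-0.002, -0.134, 0.991, 0.001]
ft_force: [-1.2, -1.0, -0.2]
width: 85.4
finger_force: 0.0
```

Request:
move_arm --increments '[[[1,0,0,0,0],[1,0,0,0,0]]]'

```text
time: 3.15
tool_pos: [510.8, 12.0, 184.2]
tcp_rot: [0.001, -0.132, 0.991, -0.0]
ft_force: [0.0, 0.6, 0.0]
width: 85.5
finger_force: 0.0
```

```bash
python3 - <<'E'
from h import *
s,r=tool();im=snapshot("wrist");cv2.imwrite("pics/w2.png",cv2.resize(im[60:360,60:460],None,fx=2,fy=2)[:,:,::-1])
print(s["tool_pos"],s["q"],s["ft_torque"],r.as_matrix().round(3))
for t in("handle_grip","lock_grip","vial"):
    print(t,[(np.round(b["position"],1).tolist(),round(b["p"],2)) for b in boxes_of("wrist",t)[:2]])
E
```

```text
[510.76100399  12.01932023 184.17466636] [-1.13964573e-01  1.88145886e-02  1.92444909e+00  8.49879337e-05
  1.19696683e+00 -1.95032943e+00] [-0.01726096 -0.05062186 -0.03128753] [[-0.965 -0.262  0.001]
 [-0.262  0.965 -0.   ]
 [-0.001 -0.    -1.   ]]
handle_grip [([512.4, 1.1, 117.1], 0.91)]
lock_grip [([511.8, 89.1, 48.6], 0.96)]
vial [([465.3, -0.6, 47.6], 0.95)]
```

View pics/w2.png

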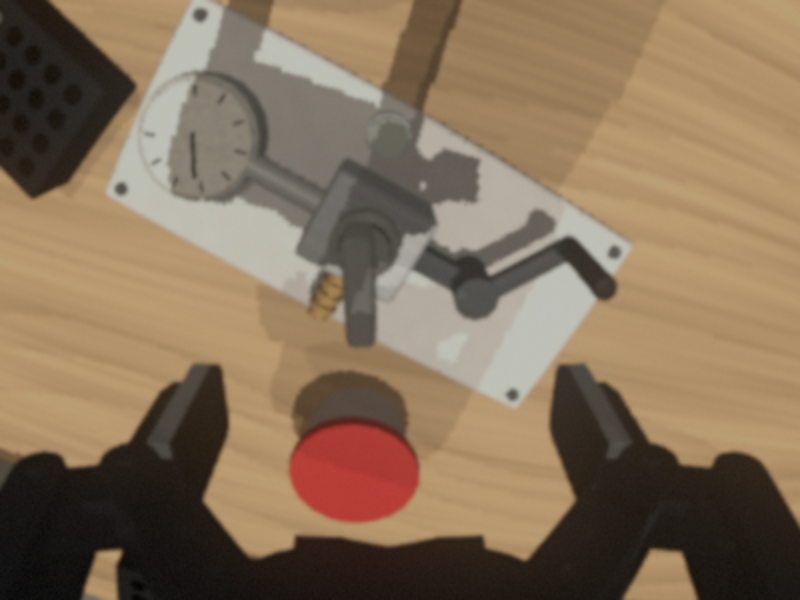

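The closer view shows the bar running almost along the picture's vertical, from (358,225) to (360,345), so the fingers are lined up across it. The post top is at (605,289), and the plate screws are at (200,15), (121,188), (512,395) and (614,252).

```bash
python3 - <<'E'
from h import *
s,r=tool()
w=lambda c,z:wun((c[0]/2+60-.25,c[1]/2+60-.25),z,s,r)
A,B,C,D=[w(c,121) for c in((341,225),(346,345),(374,345),(378,225))]
print(A,B,C,D,(A+B+C+D)/4);m=(B+C-A-D);print("bar angle",np.degrees(np.arctan2(m[1],m[0])),np.linalg.norm(m)/2,np.linalg.norm(B-C),np.linalg.norm(A-D))
S=np.array([w(c,10) for c in((614,252),(512,395),(121,188),(200,15))])
print(S.round(1),S.mean(0));y=S[0]+S[1]-S[2]-S[3];print("valve y dir",np.degrees(np.arctan2(y[1],y[0])))
print("post",w((605,289),102),"pivot",w((477,295),48))
# top view handle
k=regions_of("wrist","handle_grip")[0]["pixels"]
v,u=np.nonzero(k);print(u.min(),u.max(),v.min(),v.max())
c=S.mean(0)
K=get_calibration("top");X=np.array([c[0],c[1],121]);p=np.array(K["intrinsics"])@(np.array(K["R"])@X+K["t"]);print("top px of spindle",p[:2]/p[2])
E
```

```text
[493.08998344 -11.16348148 121.        ] [539.78237063   2.14025841 121.        ] [536.84752646  12.66881965 121.        ] [489.59592015   1.74008248 121.        ] [514.82895017   1.34641976 121.        ]
bar angle 14.463927268961486 48.50950128487801 10.929954809075126 13.368262459177341
[[ 499.5  146.3   10. ]
 [ 606.4  118.6   10. ]
 [ 537.5 -143.3   10. ]
 [ 431.4 -115.4   10. ]] [518.69746476   1.5575988   10.        ]
valve y dir 75.34466167343547
post [496.40596501 103.44697308 102.        ] pivot [532.70597034  64.27659132  48.        ]
230 248 171 233
top px of spindle [269.99312039 211.66819569]
```

Request:
move_arm --increments '[[[1,0.08,-0.13,-0.5,0],[1,0.08,-0.13,-0.6,0],[0.8,0,0,-0.6,0],[0.6,0,0,-0.4,0],[0.6,0,0,-0.25,0]]]'

```text
time: 3.9
tool_pos: [515.9, 0.9, 87.8]
tcp_rot: [-0.001, -0.132, 0.991, 0.0]
ft_force: [-0.1, -0.2, -0.1]
width: 51.3
finger_force: 0.0
```

Request:
move_arm --increments '[[[0.3,0,0,0,0],[0,0,0,0,0],[0,0,0,0,0],[0,0,0,0,0],[0,0,0,0,0]]]'

```text
time: 4.4
tool_pos: [517.7, 1.4, 90.6]
tcp_rot: [0.001, -0.133, 0.991, 0.0]
ft_force: [-1.0, 3.9, 4.3]
width: 11.1
finger_force: 60.0
```

```bash
cat > st.py <<'E'
from h import *
s,r=tool();y=r.as_matrix()[:,1]
print("t",s["time"],"pos",np.round(s["tool_pos"],1),"yaw",round(np.arctan2(y[1],y[0]),4),"F",np.round(s["ft_force"],1),"T",np.round(s["ft_torque"],3),"tau6",round(s["tau"][5],3),"q6",round(s["q"][5],3),"w",round(s["width"],1),s["finger_force"])
E
python3 st.py
```

```text
t 4.4 pos [517.7   1.4  90.6] yaw 1.8369 F [-1.   3.9  4.3] T [0.591 0.194 0.016] tau6 0.016 q6 -1.971 w 11.1 59.95896577835083
```

Request:
move_arm --increments '[[[0,0,0,0,-0.12],[0,0,0,0,-0.14],[0,0,0,0,-0.14],[0,0,0,0,-0.14],[0,0,0,0,-0.14]]]'

```text
time: 4.9
tool_pos: [517.7, 1.6, 90.6]
tcp_rot: [0.001, 0.208, 0.978, 0.001]
ft_force: [-1.0, 4.3, 4.6]
width: 11.1
finger_force: 60.1
```

```bash
python3 st.py
```

```text
t 4.9 pos [517.7   1.6  90.6] yaw 1.1512 F [-1.   4.3  4.6] T [0.733 0.272 0.025] tau6 -0.874 q6 -1.285 w 11.1 60.07245719432831
```

Request:
move_arm --increments '[[[0,0,0,0,0],[0,0,0,0,0]]]'

```text
time: 5.1
tool_pos: [517.7, 1.5, 90.6]
tcp_rot: [0.001, 0.205, 0.979, 0.001]
ft_force: [-1.7, 4.5, 4.3]
width: 11.3
finger_force: 60.1
```

```bash
python3 st.py;python3 st.py
```

```text
t 5.1 pos [517.7   1.5  90.6] yaw 1.1579 F [-1.7  4.5  4.3] T [0.755 0.297 0.011] tau6 0.038 q6 -1.292 w 11.3 60.054950416088104
t 5.1 pos [517.7   1.5  90.6] yaw 1.1579 F [-1.7  4.5  4.3] T [0.755 0.297 0.011] tau6 0.038 q6 -1.292 w 11.3 60.054950416088104
```

Request:
move_arm --increments '[[[0,0,0,0,-0.09],[0,0,0,0,-0.09],[0,0,0,0,0]]]'

```text
time: 5.4
tool_pos: [517.7, 1.6, 90.6]
tcp_rot: [0.001, 0.293, 0.956, 0.001]
ft_force: [-1.8, 5.1, 5.1]
width: 11.0
finger_force: 60.1
```

```bash
python3 st.py
```

```text
t 5.4 pos [517.7   1.6  90.6] yaw 0.9766 F [-1.8  5.1  5.1] T [ 0.757  0.313 -0.008] tau6 0.295 q6 -1.111 w 11.0 60.08038133382797
```

Request:
move_arm --increments '[[[0,0,0,0,-0.09],[0,0,0,0,-0.09],[0,0,0,0,0]]]'

```text
time: 5.7
tool_pos: [517.7, 1.6, 90.6]
tcp_rot: [0.0, 0.378, 0.926, 0.001]
ft_force: [-1.7, 4.4, 5.4]
width: 11.7
finger_force: 60.1
```

```bash
python3 st.py
```

```text
t 5.7 pos [517.7   1.6  90.6] yaw 0.7965 F [-1.7  4.4  5.4] T [ 0.765  0.309 -0.015] tau6 0.294 q6 -0.931 w 11.7 60.07020682096481
```

Request:
move_arm --increments '[[[0,0,0,0,-0.09],[0,0,0,0,-0.09],[0,0,0,0,0]]]'

```text
time: 6.0
tool_pos: [517.7, 1.7, 90.6]
tcp_rot: [0.0, 0.459, 0.888, 0.001]
ft_force: [-1.1, 4.8, 5.5]
width: 11.0
finger_force: 60.1
```

```bash
python3 st.py
```

```text
t 6.0 pos [517.7   1.7  90.6] yaw 0.6165 F [-1.1  4.8  5.5] T [ 0.82   0.269 -0.014] tau6 0.294 q6 -0.751 w 11.0 60.05965054035187
```

Request:
move_arm --increments '[[[0,0,0,0,-0.09],[0,0,0,0,-0.09],[0,0,0,0,0]]]'

```text
time: 6.3
tool_pos: [517.7, 1.7, 90.6]
tcp_rot: [0.0, 0.537, 0.843, 0.001]
ft_force: [-2.0, 5.3, 5.3]
width: 11.0
finger_force: 60.0
```

```bash
python3 st.py
```

```text
t 6.3 pos [517.7   1.7  90.6] yaw 0.4365 F [-2.   5.3  5.3] T [ 0.763  0.291 -0.006] tau6 0.294 q6 -0.571 w 11.0 60.04924178123474
```

Request:
move_arm --increments '[[[0,0,0,0,-0.09],[0,0,0,0,-0.09],[0,0,0,0,0]]]'

```text
time: 6.6
tool_pos: [517.7, 1.8, 90.5]
tcp_rot: [0.0, 0.611, 0.792, 0.001]
ft_force: [-1.2, 4.1, 5.6]
width: 11.1
finger_force: 60.0
```

```bash
python3 st.py
```

```text
t 6.6 pos [517.7   1.8  90.5] yaw 0.2565 F [-1.2  4.1  5.6] T [ 0.811  0.273 -0.006] tau6 0.294 q6 -0.391 w 11.1 60.03571629524231
```

Request:
move_arm --increments '[[[0,0,0,0,-0.09],[0,0,0,0,-0.09],[0,0,0,0,0]]]'

```text
time: 6.9
tool_pos: [517.7, 1.8, 90.5]
tcp_rot: [0.0, 0.68, 0.734, 0.001]
ft_force: [-1.2, 4.7, 5.9]
width: 10.9
finger_force: 60.0
```

```bash
python3 st.py
```

```text
t 6.9 pos [517.7   1.8  90.5] yaw 0.0764 F [-1.2  4.7  5.9] T [0.858 0.251 0.012] tau6 0.294 q6 -0.211 w 10.9 60.02183943986893
```

Request:
move_arm --increments '[[[0,0,0,0,-0.09],[0,0,0,0,-0.09],[0,0,0,0,0]]]'

```text
time: 7.2
tool_pos: [517.8, 1.8, 90.6]
tcp_rot: [-0.0, 0.743, 0.67, 0.001]
ft_force: [-1.3, 5.0, 4.4]
width: 11.1
finger_force: 60.0
```

```bash
python3 st.py
```

```text
t 7.2 pos [517.8   1.8  90.6] yaw -0.1037 F [-1.3  5.   4.4] T [ 0.884  0.294 -0.005] tau6 0.294 q6 -0.031 w 11.1 60.00760316848755
```

Request:
move_arm --increments '[[[0,0,0,0,-0.09],[0,0,0,0,-0.09],[0,0,0,0,0]]]'

```text
time: 7.5
tool_pos: [517.8, 1.8, 90.6]
tcp_rot: [-0.0, 0.8, 0.6, 0.001]
ft_force: [-1.4, 5.2, 4.5]
width: 11.2
finger_force: 61.0
```

```bash
python3 st.py
```

```text
t 7.5 pos [517.8   1.8  90.6] yaw -0.283 F [-1.4  5.2  4.5] T [0.856 0.277 0.187] tau6 0.457 q6 0.149 w 11.2 61.02292746305466
```

Request:
move_arm --increments '[[[0,0,0,0,0],[0,0,0,0,0]]]'

```text
time: 7.7
tool_pos: [517.9, 1.9, 90.6]
tcp_rot: [-0.0, 0.799, 0.601, 0.001]
ft_force: [-0.9, 4.6, 5.2]
width: 11.1
finger_force: 61.0
```

```bash
python3 st.py
```

```text
t 7.7 pos [517.9   1.9  90.6] yaw -0.2814 F [-0.9  4.6  5.2] T [0.924 0.23  0.216] tau6 0.191 q6 0.147 w 11.1 61.02414429187775
```

Request:
move_arm --increments '[[[0,0,0,0,-0.04],[0,0,0,0,0],[0,0,0,0,0]]]'

```text
time: 8.0
tool_pos: [517.9, 1.8, 90.6]
tcp_rot: [-0.0, 0.811, 0.585, 0.001]
ft_force: [-0.6, 4.8, 4.7]
width: 11.6
finger_force: 61.4
```

```bash
python3 st.py
```

```text
t 8.0 pos [517.9   1.8  90.6] yaw -0.3212 F [-0.6  4.8  4.7] T [0.912 0.228 0.228] tau6 0.252 q6 0.187 w 11.6 61.37163162231445
```

Request:
move_arm --increments '[[[0,0,0,0,0.14],[0,0,0,0,0.14],[0,0,0,0,0.14],[0,0,0,0,0.14],[0,0,0,0,0.14]]]'

```text
time: 8.5
tool_pos: [517.7, 1.7, 90.6]
tcp_rot: [0.0, 0.559, 0.829, 0.001]
ft_force: [-1.9, 4.4, 5.1]
width: 11.4
finger_force: 59.9
```

Request:
move_arm --increments '[[[0,0,0,0,0.14],[0,0,0,0,0.14],[0,0,0,0,0.14],[0,0,0,0,0.14],[0,0,0,0,0.14]]]'

```text
time: 9.0
tool_pos: [517.7, 1.6, 90.6]
tcp_rot: [0.001, 0.241, 0.97, 0.001]
ft_force: [-1.6, 3.6, 5.5]
width: 11.1
finger_force: 59.9
```

Request:
move_arm --increments '[[[0,0,0,0,0.12],[0,0,0,0,0.12],[0,0,0,0,0.06],[0,0,0,0,0],[0,0,0,0,0]]]'

```text
time: 9.5
tool_pos: [517.7, 1.5, 90.6]
tcp_rot: [0.001, 0.096, 0.995, 0.001]
ft_force: [-1.3, 4.3, 5.5]
width: 11.0
finger_force: 59.9
```

```bash
python3 st.py
```

```text
t 9.5 pos [517.7   1.5  90.6] yaw 1.3779 F [-1.3  4.3  5.5] T [ 0.709  0.222 -0.033] tau6 -0.037 q6 -1.512 w 11.0 59.94479030370712
```

Request:
move_arm --increments '[[[0,0,0,0,0.015],[0,0,0,0,0],[0,0,0,0,0]]]'

```text
time: 9.8
tool_pos: [517.7, 1.5, 90.6]
tcp_rot: [0.001, 0.089, 0.996, 0.001]
ft_force: [-1.8, 4.1, 6.1]
width: 10.8
finger_force: 59.9
```

```bash
python3 st.py
```

```text
t 9.8 pos [517.7   1.5  90.6] yaw 1.3928 F [-1.8  4.1  6.1] T [0.638 0.236 0.018] tau6 -0.038 q6 -1.527 w 10.8 59.934425354003906
```

Request:
move_arm --increments '[[[0.6,0,0,0,0],[0.6,0,0,0,0],[0.6,0,0,0,0],[0.6,0,0,0.5,0],[0.6,0,0,0.9,0]]]'

```text
time: 10.3
tool_pos: [513.9, 0.8, 142.4]
tcp_rot: [-0.004, 0.089, 0.996, -0.0]
ft_force: [-0.5, 0.5, -0.7]
width: 51.3
finger_force: 0.0
```

```bash
python3 st.py; python3 - <<'E'
from h import *
v=np.radians(-14.7);sp=np.array([517.5,1.5]);yd=np.array([-np.sin(v),np.cos(v)]);piv=sp+65*yd
print("piv",piv)
for a in np.arange(0,1.56,.15):
    th=v+np.radians(150)-a;print(round(a,2),np.round(piv+55*np.array([np.cos(th),np.sin(th)]),1),round(th,3))
E
```

```text
t 10.3 pos [513.9   0.8 142.4] yaw 1.3921 F [-0.5  0.5 -0.7] T [-0.033 -0.043 -0.003] tau6 0.0 q6 -1.526 w 51.3 0.0
piv [533.9942664   64.37240393]
0.0 [494.9 103.1] 2.361
0.15 [501.1 108.5] 2.211
0.3 [508.1 112.9] 2.061
0.45 [515.6 116.2] 1.911
0.6 [523.6 118.4] 1.761
0.75 [531.8 119.3] 1.611
0.9 [540. 119.] 1.461
1.05 [548.1 117.5] 1.311
1.2 [555.9 114.8] 1.161
1.35 [563.2 111. ] 1.011
1.5 [569.8 106.1] 0.861
```

Request:
move_arm --increments '[[[0.6,-0.15,0.6,0,-0.12],[0.6,-0.2,0.8,0,-0.12],[0.6,-0.2,0.8,0,-0.12],[0.6,0,0.35,0,-0.12],[0.6,0,0,0,-0.12]]]'

```text
time: 10.8
tool_pos: [494.5, 104.4, 145.1]
tcp_rot: [0.0, 0.381, 0.925, -0.0]
ft_force: [-0.1, 0.5, 0.8]
width: 51.4
finger_force: 0.0
```

Request:
move_arm --increments '[[[0.6,0,0,0,0],[0.6,0,0,0,0]]]'

```text
time: 11.0
tool_pos: [494.9, 102.5, 145.1]
tcp_rot: [0.0, 0.378, 0.926, -0.0]
ft_force: [0.9, -0.7, 0.2]
width: 51.4
finger_force: 0.0
```

```bash
python3 st.py; python3 - <<'E'
from h import *
s,r=tool();im=snapshot("wrist");cv2.imwrite("pics/w3.png",cv2.resize(im[60:360,60:460],None,fx=2,fy=2)[:,:,::-1])
E
```

```text
t 11.0 pos [494.9 102.5 145.1] yaw 0.7945 F [ 0.9 -0.7  0.2] T [ 0.015  0.004 -0.037] tau6 0.023 q6 -0.729 w 51.4 0.0
```

View pics/w3.png

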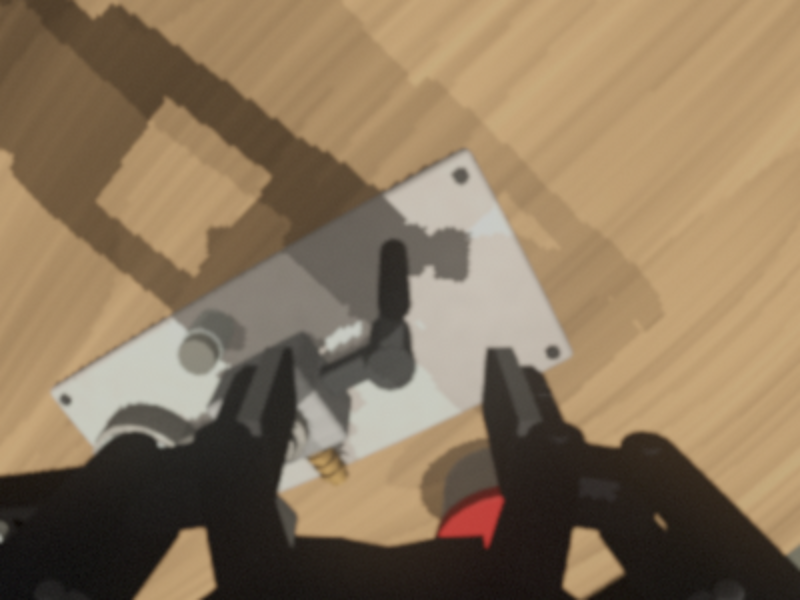

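The post lies from (393,245) to (396,310), midway between the fingers at about x=290 and x=490, so I can go down on it.

Request:
move_arm --increments '[[[0.6,0,0,-0.6,0],[0.6,0,0,-0.8,0],[0.6,0,0,-0.55,0],[0.6,0,0,0,0],[0.2,0,0,0,0]]]'

```text
time: 11.55
tool_pos: [494.9, 102.5, 67.3]
tcp_rot: [-0.0, 0.38, 0.925, -0.0]
ft_force: [0.3, -0.3, 0.4]
width: 38.0
finger_force: 0.0
```

Request:
move_arm --increments '[[[0,0,0,0,0],[0,0,0,0,0],[0,0,0,0,0],[0,0,0,0,0]]]'

```text
time: 11.95
tool_pos: [496.6, 102.9, 69.1]
tcp_rot: [0.002, 0.38, 0.925, 0.001]
ft_force: [-0.3, -0.2, 6.5]
width: 10.1
finger_force: 58.5
```

```bash
python3 st.py
```

```text
t 11.95 pos [496.6 102.9  69.1] yaw 0.7923 F [-0.3 -0.2  6.5] T [-0.069  0.031  0.   ] tau6 0.0 q6 -0.726 w 10.1 58.501848578453064
```

Request:
move_arm --increments '[[[0,0.155,0.135,0,-0.149],[0,0.175,0.11,0,-0.149],[0,0.188,0.083,0,-0.149],[0,0.2,0.055,0,-0.149],[0,0,0,0,0]]]'

```text
time: 12.45
tool_pos: [525.8, 117.8, 69.1]
tcp_rot: [0.002, 0.635, 0.772, 0.001]
ft_force: [-0.2, -2.0, 6.2]
width: 10.0
finger_force: 59.1
```

```bash
python3 st.py
```

```text
t 12.45 pos [525.8 117.8  69.1] yaw 0.1938 F [-0.2 -2.   6.2] T [-0.419  0.151 -0.154] tau6 0.288 q6 -0.102 w 10.0 59.063544273376465
```

Going well, with low forces. Continuing.

Request:
move_arm --increments '[[[0,0.205,0.023,0,-0.149],[0,0.205,-0.008,0,-0.149],[0,0.203,-0.038,0,-0.149],[0,0.195,-0.068,0,-0.149],[0,0,0,0,0]]]'

```text
time: 12.95
tool_pos: [557.1, 113.4, 69.1]
tcp_rot: [0.001, 0.834, 0.551, -0.0]
ft_force: [-2.1, -3.1, 8.2]
width: 10.1
finger_force: 59.2
```

```bash
python3 st.py
```

```text
t 12.95 pos [557.1 113.4  69.1] yaw -0.4027 F [-2.1 -3.1  8.2] T [-0.574  0.472 -0.141] tau6 0.244 q6 0.482 w 10.1 59.24431085586548
```

Request:
move_arm --increments '[[[0,0.183,-0.095,0,-0.149],[0,0.09,-0.06,0,-0.07],[0,0,0,0,0]]]'

```text
time: 13.25
tool_pos: [567.1, 107.3, 69.0]
tcp_rot: [0.0, 0.889, 0.457, -0.001]
ft_force: [-5.2, -3.1, 8.4]
width: 10.2
finger_force: 59.3
```

```bash
python3 st.py
```

```text
t 13.25 pos [567.1 107.3  69. ] yaw -0.6205 F [-5.2 -3.1  8.4] T [-0.527  0.688 -0.251] tau6 0.03 q6 0.688 w 10.2 59.31251764297485
```

Request:
move_arm --increments '[[[0,0.05,-0.04,0,-0.05],[0,0.04,-0.03,0,0],[0,0,0,0,0]]]'

```text
time: 13.55
tool_pos: [569.3, 105.6, 69.0]
tcp_rot: [-0.001, 0.9, 0.436, -0.002]
ft_force: [-7.0, -0.6, 12.1]
width: 9.9
finger_force: 59.6
```

Request:
move_arm --increments '[[[0,0.04,-0.03,0,0],[0,0,0,0,0]]]'

```text
time: 13.75
tool_pos: [569.4, 105.5, 68.9]
tcp_rot: [-0.002, 0.9, 0.435, -0.003]
ft_force: [-9.8, 3.2, 14.8]
width: 10.2
finger_force: 60.0
```

Request:
move_arm --increments '[[[0,0.04,-0.03,0,0],[0,0,0,0,0]]]'

```text
time: 13.95
tool_pos: [569.5, 105.5, 68.8]
tcp_rot: [-0.004, 0.9, 0.435, -0.004]
ft_force: [-14.2, 5.4, 17.0]
width: 9.9
finger_force: 60.5
```

Request:
move_arm --increments '[[[0.6,0,0,0,0],[0.6,0,0,0,0],[0.6,0,0,0,0],[0.6,0,0,0,0],[0.6,0,0,0.5,0]]]'

```text
time: 14.45
tool_pos: [570.8, 102.7, 84.1]
tcp_rot: [-0.001, 0.9, 0.436, -0.003]
ft_force: [-0.4, -0.1, -0.3]
width: 51.3
finger_force: 0.0
```

Request:
move_arm --increments '[[[0.6,0,0,0.9,0],[0.6,0,0,0.9,0],[0.6,0,0,0.9,0],[0.6,-0.8,0.6,0.5,0],[0.6,-0.8,0.6,0.5,0]]]'

```text
time: 14.95
tool_pos: [510.2, 151.0, 237.0]
tcp_rot: [0.0, 0.901, 0.435, 0.001]
ft_force: [-1.1, 1.4, -0.6]
width: 51.1
finger_force: 0.0
```

Request:
move_arm --increments '[[[0.6,-0.8,0.9,0,0.14],[0.6,-0.8,0.9,0,0.14],[0.6,-0.8,0.9,0,0.14],[0.6,0,0,0,0],[0.6,0,0,0,0]]]'

```text
time: 15.45
tool_pos: [413.2, 259.7, 235.3]
tcp_rot: [0.0, 0.789, 0.615, 0.0]
ft_force: [1.0, 0.0, -0.1]
width: 51.1
finger_force: 0.0
```

```bash
python3 st.py; python3 - <<'E'
from h import *
im=snapshot("top");cv2.imwrite("pics/t4.png",cv2.resize(im[120:280,180:420],None,fx=3,fy=3,interpolation=cv2.INTER_CUBIC)[:,:,::-1])
for t in("vial","sample_cup","rack_near","lock_grip","handle_grip"):
    print(t,[(np.round(b["position"],1).tolist(),round(b["p"],2)) for b in boxes_of("top",t)[:2]])
E
```

```text
t 15.45 pos [413.2 259.7 235.3] yaw -0.2473 F [ 1.   0.  -0.1] T [ 0.024 -0.02  -0.001] tau6 -0.009 q6 0.665 w 51.1 0.0
vial [([484.5, -209.5, 42.8], 0.19)]
sample_cup [([662.2, 33.7, 54.3], 0.78)]
rack_near [([483.6, -209.3, 40.3], 0.79)]
lock_grip [([543.9, 82.5, 44.8], 0.53), ([659.7, 33.3, 55.4], 0.2)]
handle_grip [([519.6, 4.0, 118.7], 0.5)]
```

View pics/t4.png

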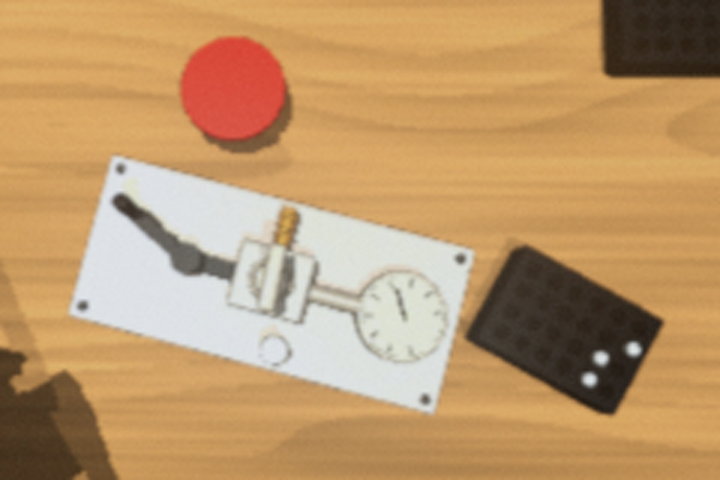

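The lever now points to (122,203), at its stop. The bar sits at about -10 degrees, as intended. The vial (275,350), cup and rack haven't moved.

```bash
python3 -c "from station import *;print(job_done())"
```

```text
the job is handed in; nothing more can be done
None
```

I handed the job in at about 15.5 s: the needle was bottomed at roughly 0.14 rad of squash (0.21 N m), then backed off a quarter turn. The locking lever is against its stop and released, and the vial, cup and rack are where they were; no verdict came back.

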